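Take a hinge out of the pass chamber of a dust-free drying box

ROBOT

A 7-joint arm with a two-finger parallel gripper is mounted at the origin on the work surface. World frame = base frame: x ahead of the robot, y to its left, z up, the work surface at z = 0. Lengths are in m, angles in rad, forces in N, time in s.
With the tool pointing down it reaches from about 0.4 to 0.85 m from the base axis. Payload 10.4 kg.
Tool frame: the origin (TCP) lies at the very end of the fingers, on their centre line; the grasp point (between the pads) lies 19 mm behind it; z points along the fingers, y is the line along which they close (so a half turn about z gives the same grasp; the last joint's range is limited). The gripper opens to 87 mm and grips with 3 to 60 N. Pads are 19 mm wide; open, the fingers measure 117 mm over their backs; the gripper's body (75 mm by 190 mm) begins 51 mm behind the grasp point.
Start: joints at [-1.227, 0.332, -0.065, 1.46, 0.022, 1.35, -0.088], TCP at [0.224, 0.583, 0.223] pointing down, gripper open.
Joint ranges: [-2.6, 2.6], [-0.5, 2.12], [-1.47, 1.34], [0.16, 2.42], [-1.27, 4.41], [0.06, 2.06], [-2.6, 2.6]. Speed limits (rad/s): [2.22, 2.22, 2.79, 2.79, 3.14, 3.14, 3.14].

INTERFACE

Orientations are given as a unit quaternion [x, y, z, w].
In Python, from bench import * gives the robot as it stands.
- The arm moves only by the tool step_arm, never from a script. Its arguments are lists of equal length, an entry for each row: "delta_pos": the shift along the world's x, y, z in units of 25 mm (1.0 is 25 mm), a list of three; "turn": the turn about the world's z in units of 0.12 rad (1.0 is 0.12 rad). In form: {"delta_pos": [[tx, ty, tz], ...], "turn": [turn, ...]}. A call has 1 to 12 rows; each row shifts and turns the commanded pose from where the row before left it; what a row does not reach is not made up. A row lasts 1/10 s, in which the tool goes at most 50 mm and 8.59 degrees, less where a joint would pass 70% of its speed; a pose out of reach is approached as far as the arm can. A call with a number of a shift or a turn outside -1 to 1 is refused whole. A call with a gripper value outside its range is refused whole. "grip" is the closure, from 0 (fully open) to 1 (shut), set as the call begins (left out, the last holds). The fingers move at their own pace and stop on an object; "newtons" is the grip in N (left out, the last holds). Time passes only in rows, so rows that do not move let the fingers close. It gives the time, the measured TCP pose, the force, the opening and the grip force at its end, in the units of the state.
- read_state(): the state, without advancing time (a new reading comes with each control period).
- camera(name): name is "scene" or "top" or "wrist"; returns a dict with "image" (400x640x3 uint8, red, green, blue), "z_map" (400x640 float32, m along the optical axis (not along the pixel's ray), 0 where there is no reading), "mtx" (3x3 intrinsics, pixels), "dist" ([k1, k2, p1, p2, k3] as OpenCV has them; the pictures are not rectified), "view" (4x4, takes a point from world to camera coordinates). Camera axes: x right, y up, looking along -z (the intrinsics and any distortion apply to the point x, -y, -z); pixel columns grow to the right and rows downward; lengths in m; the calibration is good to about 2 mm. A picture is of the moment at which its call begins.
- close_job(): hands the job in; it is judged then, once.
The state is a dict: "time": time; "joint_positions": joint angles; "joint_vel": joint speeds; "joint_torque": joint torques, N m; "ee_pos": TCP position; "eef_rot": TCP orientation; "ft_force": force on the tool from outside, world axes, zero at the start; "torque": the same for the moment, N m; "width": finger opening in m; "grip_force": force on a finger pad.
Only numpy, scipy, OpenCV 4.12 (cv2) and the standard library are available. Lean on these libraries where they do the work, as an engineer would, in place of code of your own. Each camera call takes 0.05 s, during which the arm holds its last target. There are 200 camera calls.

TASK

Press gently down on the orange inner door of the drying box until you feel that it is fully shut, and only then slide the clear outer door of the pass chamber fully open to the left and leave both doors so. Lift the blue offcut off the brass hinge inside and lay it flat on the cardboard pad, then put the hinge in the red tray. Drop nothing and leave the other things on the bench and in the chamber where they are.

Things in the scene. Friction and masses are not known exactly. Their poses are not given: they have to be found in the camera images.
- passbox: drying box with pass chamber, fixed on the bench; origin at bench level under the chamber, x away from the robot, y left along its front, z up. Left of the chamber (y 100 to 310 mm) a grey purge unit has the same sloped front, over which the outer door slides. Chamber roof: x 9 to 44, top at z 145 mm; behind x 62 stands the drying box proper, top at z 151 mm.
- chamber_floor (a point): middle of the chamber's floor, at passbox (-45, 0, 30) mm, same axes. In passbox mm the chamber inside is x -130 to 40, y -100 to 100. Its front is a slope 35 degrees from horizontal, rising from (x -130, z 50) to (x 9, z 148), wholly open (y -100 to 100) once the outer door is aside.
- lamp_bar (a point): middle of a dark lamp bar across above the chamber, at passbox (-27, 0, 210) mm, same axes; 35 (x) x 214 (y) x 22 mm, on brackets at y -100 and 100 mm running back to x 21 mm. It bars vertical reach into the chamber: the tool must lean back towards the robot, 25 to 40 degrees from vertical, fingers pointing down and to passbox +x.
- push_bar_top (a point): centre of the top face of the inner door's orange push bar (22 x 80 x 16 mm in x, y, z of passbox), which stands above the chamber's roof; with the inner door shut it is at passbox (54, 0, 174) mm. The bar is sprung on the door: it gives 1 mm for each 1.5 N, 8 mm at most, then is hard.
- inner_door (a joint): inner door, an orange gate that slides vertically at the back of the chamber: 0 m = fully shut (down, against a hard stop), grows upward to 0.04. Starts anywhere from shut to 28 mm up and stays where left; pushing it down takes about 2 N plus 4 N per m/s, so a push of over 4 N that it bears without moving means that it is shut (below 3 mm).
- outer_door_grip (a point): grip point of the outer door: in a black upright bar 14 mm wide (y), 50 mm long up the slope (x), rising to 13 mm beyond this point along z; the clear panel's face lies 22 mm below it. Axes: x up the slope, y to the left (the sliding direction), z outward along the slope's normal.
- outer_door (a joint): outer door, a clear panel 168 x 204 mm with blue edges that slides sideways to the left: 0 m = shut, as at the start, 0.195 = fully open. About 1.5 N friction; stays where it is left.
- hinge: folded brass butt hinge, 60 mm long (x; 66 with pin), 36 mm wide (y), 16 mm high, about 0.12 kg; origin at the centre of its underside. Lies on the chamber's floor, its length roughly along passbox x, hidden under the offcut.
- offcut: blue acrylic plate 90 (x) x 56 (y) x 8 mm, about 50 g; origin at the centre of its underside. Lies flat and loose on top of the hinge.
- tray: red open tray, fixed, 150 (x) x 130 (y) x 28 mm, walls and floor 4 mm; origin under its centre at bench level, z up. It and the pad lie to the robot's right and change places.
- pad: brown cardboard pad fixed on the bench, 160 (x) x 150 (y) x 6 mm; origin under its centre at bench level.
- primer_jar: bystander: small jar, 26 mm wide, 42 mm high, in the chamber's far left corner
- spray_can: bystander: can, 60 mm wide, 160 mm high, on the bench at the left
- cement: bystander: bottle, 44 mm wide, 110 mm high, on the bench at the left
- square: bystander: engineer's square, stock 20 x 75 x 20 mm, blade 110 mm along x, on the bench at the front left; origin under the stock's middle
- angle_gauge: bystander: black gauge 55 x 60 x 31 mm, on the bench at the front
- driver: bystander: screwdriver lying on the bench at the front
- tape: bystander: red round tape measure, 64 mm wide, 35 mm high, on the bench at the far right
Things that resemble listed ones, but are neither listed nor needed, are in the scene too. There is more than one size of the pad; the one meant has the size given above.

How it is judged:
On the way, in this order (a step that is already met when the one before it is completed fails the run):
1. the inner door is pressed with the fingers (over 4 N) while it is shut (below 3 mm) and the outer door is still shut (contact force between the fingers and inner_door above 4 N and value of joint inner_door below 0.003 m and value of joint outer_door below 0.01 m), for 0.1 s.
2. the outer door is slid fully open (beyond 180 mm) (value of joint outer_door above 0.18 m), for 0.1 s.
3. the offcut lies flat on the cardboard pad and is let go (x of offcut in the frame of pad between -0.08 and 0.08 m and y of offcut in the frame of pad between -0.075 and 0.075 m and z of offcut in the frame of pad below 0.02 m and angle between offcut's own z axis and vertical below 0.15 rad and linear speed of offcut below 0.03 m/s and contact force between the fingers and offcut below 0.1 N), for 0.1 s.
At the end, for the whole second after the job is handed in: The hinge rests in the red tray (its origin within 65 x 55 mm of the tray's centre, less than 25 mm above the tray's underside); the offcut rests flat on the pad (its centre over the pad, tilt below 0.15 rad); the outer door is open beyond 175 mm and the inner door is shut (below 4 mm) (x of hinge in the frame of tray between -0.065 and 0.065 m and y of hinge in the frame of tray between -0.055 and 0.055 m and z of hinge in the frame of tray below 0.025 m and x of offcut in the frame of pad between -0.08 and 0.08 m and y of offcut in the frame of pad between -0.075 and 0.075 m and z of offcut in the frame of pad below 0.02 m and angle between offcut's own z axis and vertical below 0.15 rad and linear speed of each of hinge, offcut below 0.03 m/s and value of joint inner_door below 0.004 m and value of joint outer_door above 0.175 m); the robot touches nothing.
It fails at once if the outer door is open by more than 15 mm while the inner door is more than 5 mm up (value of joint outer_door above 0.015 m and value of joint inner_door above 0.005 m).
It fails at once if the inner door is pressed with more than 45 N (contact force between the fingers and inner_door above 45 N).
It fails at once if the hinge or the offcut is dropped (faster than 1.3 m/s) (linear speed of any of hinge, offcut above 1.3 m/s).
It fails at once if a bystander is moved by more than 30 mm (distance of any of primer_jar, spray_can, cement, square, angle_gauge, driver, tape from where it was at the start of the episode above 0.03 m).
It also fails if it takes over 72 s, if anything falls off the work surface, if the arm or the gripper's body presses on something with over 40 N, if the wrist force passes 120 N, or if a joint passes its speed limit or range.

## Working session

There is one attempt and no reset: what is moved stays moved. The work goes in short steps, Python scripts to look and compute and a tool call to move; the robot and the scene stay as the last step left them, time stands still between calls to the robot, and variables do not carry over. Pictures are saved under pics/ and viewed, at most 10 in all, crops included, and the job is handed in when it is done.

Besides the shell and the picture viewer there is one more tool, called after "Call:" in YAML: its name, and indented under it one key for each argument. step_arm: Moves the arm, as the interface text tells. Shifts and turns lie within -1 to 1; 1 stands for 25 mm of shift or 0.12 rad of turn. Its arguments: {"type":"object","properties":{"delta_pos":{"type":"array"},"turn":{"type":"array"},"grip":{"type":"number"},"newtons":{"type":"number"}},"required":["delta_pos","turn"]}

```bash
ls; mkdir -p pics; cat > h.py <<'E'
from bench import *
import numpy as np, cv2
from scipy.spatial.transform import Rotation as R
def ray(c,u,v):
    p=cv2.undistortPoints(np.array([[[u,v]]],float),c["mtx"],np.array(c["dist"]))[0,0]
    V=np.array(c["view"]);Rm=V[:3,:3];o=-Rm.T@V[:3,3]
    return o,Rm.T@np.array([p[0],-p[1],-1.])
def onplane(c,u,v,z):
    o,d=ray(c,u,v);return o+d*(z-o[2])/d[2]
def pt(c,u,v):
    o,d=ray(c,u,v);return o+d*c["z_map"][int(round(v)),int(round(u))]
def proj(c,P):
    V=np.array(c["view"]);q=(V[:3,:3]@np.atleast_2d(P).T).T+V[:3,3]
    q=q*[1,-1,-1];return cv2.projectPoints(q[:,None],np.zeros(3),np.zeros(3),c["mtx"],np.array(c["dist"]))[0][:,0]
def save(c,n): cv2.imwrite(f"pics/{n}.png",c["image"][...,::-1])
E
python3 - <<'E'
from h import *
import pickle
s=read_state();print(s)
print(R.from_quat(s["eef_rot"]).as_matrix().round(3))
C={n:camera(n) for n in("scene","top","wrist")}
pickle.dump(C,open("c0.pkl","wb"))
for n in C: save(C[n],n+"0"); print(n,np.array(C[n]["view"]).round(3).tolist(),C[n]["mtx"].tolist() if hasattr(C[n]["mtx"],'tolist') else C[n]["mtx"])
E
```

```text
pics
{'time': 0.0, 'joint_positions': array([-1.22659631,  0.3328354 , -0.06468931,  1.46095553,  0.02159545,
        1.34988891, -0.08850053]), 'joint_vel': array([0.00023504, 0.00029131, 0.00051663, 0.00084775, 0.00131146,
       0.00056434, 0.00042633]), 'joint_torque': array([-1.33431713e-03, -6.23255897e+01,  2.37595296e-02, -3.89911258e+01,
       -6.14398322e-02,  3.94812925e-02,  1.34660404e-04]), 'ee_pos': array([0.22401435, 0.58305713, 0.2217699 ]), 'eef_rot': array([ 1.82368822e-01,  9.83229947e-01, -6.89472906e-04, -9.49623831e-05]), 'ft_force': array([ 0.92941632, -0.46696797,  0.69538419]), 'torque': array([-0.01087543,  0.02410024, -0.00950441]), 'grip_force': 0.0, 'width': 0.0870139915315305}
[[-0.933  0.359 -0.   ]
 [ 0.359  0.933 -0.001]
 [-0.    -0.001 -1.   ]]
scene [[-0.363, 0.932, -0.015, 0.173], [-0.743, -0.28, 0.608, 0.292], [0.563, 0.232, 0.794, -1.555], [0.0, 0.0, 0.0, 1.0]] [[424.2862770303119, 0.0, 315.7992743261958], [0.0, 424.2862770303119, 206.4276124092915], [0.0, 0.0, 1.0]]
top [[0.031, -1.0, 0.002, -0.022], [0.997, 0.031, 0.074, -0.482], [-0.074, -0.001, 0.997, -1.388], [0.0, 0.0, 0.0, 1.0]] [[419.09402815194164, 0.0, 316.577188232108], [0.0, 419.09402815194164, 202.08815497788694], [0.0, 0.0, 1.0]]
wrist [[0.358, 0.934, -0.001, -0.624], [-0.892, 0.342, -0.295, 0.036], [-0.275, 0.107, 0.955, -0.392], [0.0, 0.0, 0.0, 1.0]] [[314.34733034987715, 0.0, 312.4219876693826], [0.0, 314.34733034987715, 202.05338247272286], [0.0, 0.0, 1.0]]
```

View pics/scene0.png

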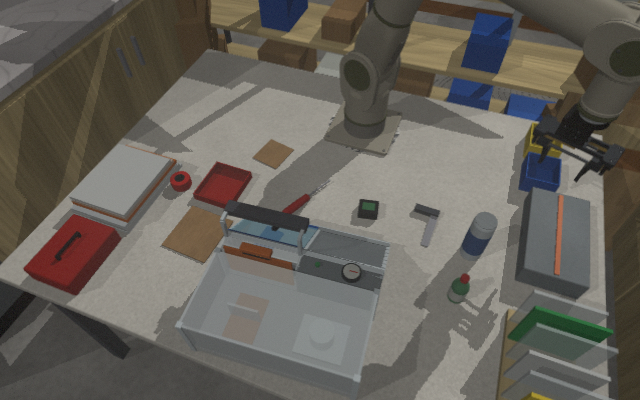

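View pics/top0.png

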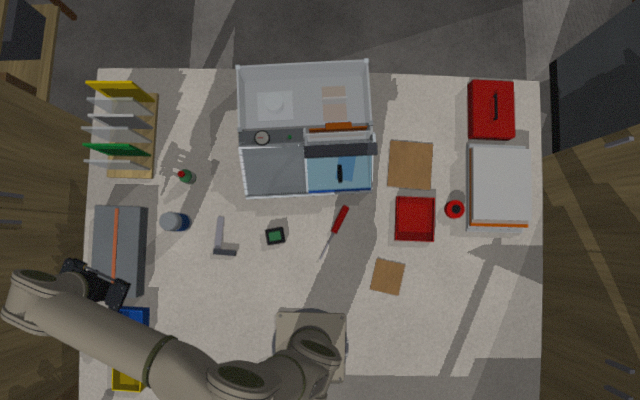

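```bash
python3 - <<'E'
from h import *
import pickle
C=pickle.load(open("c0.pkl","rb"));c=C["top"]
s=read_state()
for n in C:
    V=np.array(C[n]["view"]);print(n,(-V[:3,:3].T@V[:3,3]).round(3),(V[:3,:3].T@[0,0,-1]).round(3))
print(C["top"]["dist"],C["wrist"]["dist"])
vv,uu=np.mgrid[50:210,230:450]
P=np.array([pt(c,u,v) for u,v in zip(uu.ravel(),vv.ravel())]).reshape(vv.shape+(3,))
I=c["image"][50:210,230:450].astype(int)
hsv=cv2.cvtColor(c["image"],cv2.COLOR_RGB2HSV)[50:210,230:450]
def rect(m,n):
    m=cv2.morphologyEx(m.astype(np.uint8),cv2.MORPH_OPEN,np.ones((2,2)))
    k,l,st,_=cv2.connectedComponentsWithStats(m);i=1+st[1:,4].argmax();q=P[l==i]
    r=cv2.minAreaRect((q[:,:2]*1000).astype(np.float32));print(n,st[i],[np.round(x,1) for x in r],"z",np.median(q[:,2]).round(4))
rect((P[...,2]>.2)&(P[...,2]<.24)&(I.sum(2)<200),"lamp")
rect((hsv[...,0]<15)&(hsv[...,1]>150)&(I[...,0]>120)&(P[...,2]>.12),"push")
rect((I.sum(2)<110)&(P[...,2]<.19)&(P[...,2]>.05),"handle")
rect((P[...,2]>.13)&(P[...,2]<.17),"box top")
for n,m in (("pads",(hsv[...,0]<20)&(hsv[...,1]>70)&(P[...,2]<.02)),("tray",((hsv[...,0]<6)|(hsv[...,0]>174))&(hsv[...,1]>170)&(P[...,2]<.04))): pass
H=cv2.cvtColor(c["image"],cv2.COLOR_RGB2HSV)
for n,m,z in (("brown",(H[...,0]>8)&(H[...,0]<20)&(H[...,1]>80),.006),("red",((H[...,0]<6)|(H[...,0]>174))&(H[...,1]>150),.028)):
    m=m.astype(np.uint8);m[:,:375]=0;m[:, 450:]=0;m[300:]=0
    k,l,st,_=cv2.connectedComponentsWithStats(m)
    for i in range(1,k):
        if st[i,4]>400:
            v,u=np.nonzero(l==i);q=np.array([onplane(c,a,b,z)[:2]*1000 for a,b in zip(u,v)],np.float32)
            print(n,st[i],[np.round(x,1) for x in cv2.minAreaRect(q)],np.median([pt(c,a,b)[2] for a,b in zip(u,v)]).round(4))
cr=cv2.resize(c["image"][50:210,230:450],None,fx=3.5,fy=3.5,interpolation=2)
cv2.imwrite("pics/crop.png",cr[...,::-1])
E
```

```text
scene [1.155 0.28  1.059] [-0.563 -0.232 -0.794]
top [ 0.379 -0.008  1.419] [ 0.074  0.001 -0.997]
wrist [0.148 0.613 0.384] [ 0.275 -0.107 -0.955]
[-0.09317481  0.          0.          0.          0.        ] [-0.06018903  0.          0.          0.          0.        ]
lamp [ 75  94  73  15 875] [array([578.4, -43.7]), array([178.8, 363.4]), np.float64(53.6)] z 0.2185Traceback (most recent call last):
  File "<stdin>", line 17, in <module>
  File "<stdin>", line 14, in rect
ValueError: attempt to get argmax of an empty sequence
```

```bash
cat > m.py <<'E'
from h import *
import pickle
C=pickle.load(open("c0.pkl","rb"));c=C["top"]
I=c["image"].astype(int);H=cv2.cvtColor(c["image"],cv2.COLOR_RGB2HSV)
def reg(m,box,z,n,amin=40):
    u0,v0,u1,v1=box;k=np.zeros(m.shape,np.uint8);k[v0:v1,u0:u1]=m[v0:v1,u0:u1]
    k=cv2.morphologyEx(k,cv2.MORPH_OPEN,np.ones((2,2)))
    N,l,st,_=cv2.connectedComponentsWithStats(k)
    for i in range(1,N):
        if st[i,4]<amin: continue
        v,u=np.nonzero(l==i);zz=np.median([pt(c,a,b)[2] for a,b in zip(u,v)])
        q=np.array([onplane(c,a,b,z if z else zz)[:2]*1000 for a,b in zip(u,v)],np.float32)
        print(n,st[i],[np.round(x,1) for x in cv2.minAreaRect(q)],"z",zz.round(4))
reg(I.sum(2)<230,(295,130,385,160),.221,"lamp",200)
reg((H[...,0]<18)&(H[...,1]>170),(300,115,365,140),0,"push")
reg(I.sum(2)<110,(330,160,350,186),0,"handle",20)
reg((H[...,0]>8)&(H[...,0]<20)&(H[...,1]>80),(370,130,445,300),.006,"brown",300)
reg(((H[...,0]<6)|(H[...,0]>174))&(H[...,1]>150),(385,180,440,250),.028,"red",300)
cr=cv2.resize(c["image"][50:210,230:450],None,fx=3.5,fy=3.5,interpolation=2)
cv2.imwrite("pics/crop.png",cr[...,::-1])
E
python3 m.py
```

```text
lamp [305 143  73  16 929] [array([618.2, -73.6]), array([ 38.7, 211.1]), np.float64(4.8)] z 0.2184
push [311 123  55  10 289] [array([698.8, -64.5]), array([ 23.9, 163.8]), np.float64(4.7)] z 0.1779
handle [339 166   4  17  62] [array([564.8, -78.8]), array([50.3,  9.4]), np.float64(1.5)] z 0.1249
brown [ 388  142   46   49 1965] [array([ 618.6, -325.8]), array([148.1, 159.8]), np.float64(86.8)] z 0.005
brown [371 260  35  36 917] [array([ 237.1, -254.3]), array([ 98., 106.]), np.float64(78.9)] z 0.0029
red [ 396  197   40   46 1672] [array([ 434.1, -339. ]), array([129.9, 145.4]), np.float64(88.8)] z 0.0035
```

```bash
ls pics
```

```text
crop.png
scene0.png
top0.png
wrist0.png
```

View pics/crop.png

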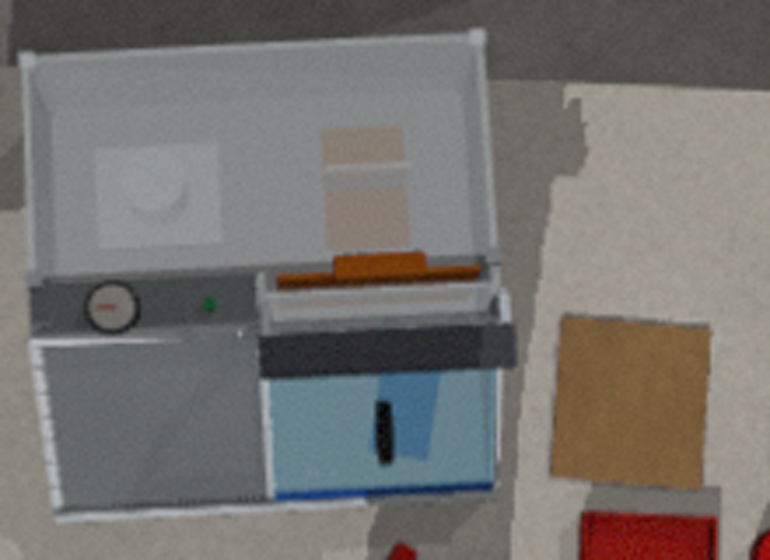

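```bash
cat >> h.py <<'E'
TH=np.radians(4.8);O=np.array([.6451,-.0713,0])
RB=R.from_euler("z",TH).as_matrix()
def pb(P): return ((np.asarray(P)-O)@RB*1000).round(1)
def wd(p): return (O+RB@(np.asarray(p,float)/1000)).round(4)
E
python3 - <<'E'
from h import *
import pickle
C=pickle.load(open("c0.pkl","rb"));c=C["top"]
for n,(u,v) in dict(fl=(375,455),fr=(430,460),ru=(440,375),lu=(379,375)).items():
    print(n,pb(onplane(c,230+(u+.5)/3.5-.5,50+(v+.5)/3.5-.5,.054)))
for p in ((54,0,174),(-92,-40,105),(-92,-40,220),(-83,0,45)): print(p,wd(p))
E
```

```text
fl [-88.9   7.8  54. ]
fr [-96.3 -43.5  54. ]
ru [-16.3 -57.8  54. ]
lu [-13.3  -0.3  54. ]
(54, 0, 174) [ 0.6989 -0.0668  0.174 ]
(-92, -40, 105) [ 0.5568 -0.1189  0.105 ]
(-92, -40, 220) [ 0.5568 -0.1189  0.22  ]
(-83, 0, 45) [ 0.5624 -0.0782  0.045 ]
```

Call:
step_arm:
  delta_pos:
    - [0,0,1]
    - [0,0,1]
    - [0,0,1]
    - [0.7,-1,0]
    - [0.7,-1,0]
    - [0.7,-1,0]
    - [0.7,-1,0]
    - [0.7,-1,0]
    - [0.7,-1,0]
    - [0.7,-1,0]
    - [0.7,-1,0]
    - [0.7,-1,0]
  turn: [0,0,0,0.15,0.15,0.15,0.15,0.15,0.15,0.15,0.15,0.15]
  grip: 1
  newtons: 20

```text
time: 1.35
ee_pos: [0.3821, 0.3573, 0.2974]
eef_rot: [0.102, 0.995, -0.0, -0.0]
ft_force: [-0.1, 0.1, -0.4]
width: 0.0028
grip_force: 0.0
```

Call:
step_arm:
  delta_pos:
    - [0.7,-1,0]
    - [0.7,-1,0]
    - [0.7,-1,0]
    - [0.7,-1,0]
    - [0.7,-1,0]
    - [0.7,-1,0]
    - [0.7,-1,0]
    - [0.7,-1,0]
    - [0.7,-1,0]
    - [0.7,-1,0]
    - [0.7,-1,0]
    - [0,0,0]
  turn: [0.15,0.15,0.15,0.15,0.15,0.15,0.15,0.15,0.15,0.15,0.15,0]

```text
time: 2.55
ee_pos: [0.5755, 0.0788, 0.2971]
eef_rot: [0.006, 1.0, -0.001, -0.0]
ft_force: [-0.1, -0.4, -0.0]
width: 0.0006
grip_force: 0.0
```

Call:
step_arm:
  delta_pos:
    - [0.7,-0.83,0]
    - [0.7,-0.83,0]
    - [0.7,-0.83,0]
    - [0.7,-0.83,0]
    - [0.7,-0.83,0]
    - [0.7,-0.83,0]
    - [0.74,-0.83,0]
    - [0,0,-0.9]
    - [0,0,-0.9]
    - [0,0,-0.9]
    - [0,0,-0.6]
    - [0,0,0]
  turn: [0.12,0.12,0.12,0.12,0.12,0.12,0.08,0,0,0,0,0]

```text
time: 3.75
ee_pos: [0.6965, -0.0609, 0.2126]
eef_rot: [-0.045, 0.999, 0.0, -0.002]
ft_force: [-0.4, 0.5, 0.6]
width: 0.0002
grip_force: 0.0
```

Call:
step_arm:
  delta_pos:
    - [0,0,-0.16]
    - [0,0,-0.16]
    - [0,0,-0.16]
  turn: [0,0,0]

```text
time: 4.05
ee_pos: [0.698, -0.0618, 0.2038]
eef_rot: [-0.045, 0.999, 0.0, 0.001]
ft_force: [-0.1, -0.3, -0.2]
width: 0.0005
grip_force: 0.0
```

Call:
step_arm:
  delta_pos:
    - [0,0,-0.16]
    - [0,0,-0.16]
    - [0,0,-0.16]
  turn: [0,0,0]

```text
time: 4.35
ee_pos: [0.6976, -0.0618, 0.1908]
eef_rot: [-0.045, 0.999, 0.0, 0.0]
ft_force: [-0.2, -0.2, 0.6]
width: 0.0006
grip_force: 0.0
```

Call:
step_arm:
  delta_pos:
    - [0,0,-0.12]
    - [0,0,-0.12]
    - [0,0,0]
  turn: [0,0,0]

```text
time: 4.65
ee_pos: [0.6976, -0.0618, 0.1848]
eef_rot: [-0.045, 0.999, 0.0, -0.0]
ft_force: [-0.8, 0.4, 1.1]
width: 0.0006
grip_force: 0.4
```

Call:
step_arm:
  delta_pos:
    - [0,0,-0.12]
    - [0,0,-0.12]
    - [0,0,0]
  turn: [0,0,0]

```text
time: 4.95
ee_pos: [0.6977, -0.0618, 0.1788]
eef_rot: [-0.045, 0.999, -0.0, 0.0]
ft_force: [-0.6, -0.6, 0.4]
width: 0.0007
grip_force: 0.7
```

Call:
step_arm:
  delta_pos:
    - [0,0,-0.12]
    - [0,0,0]
  turn: [0,0]

```text
time: 5.15
ee_pos: [0.6977, -0.0618, 0.1757]
eef_rot: [-0.045, 0.999, -0.0, 0.0]
ft_force: [0.9, 0.7, 2.5]
width: 0.0003
grip_force: 0.8
```

Call:
step_arm:
  delta_pos:
    - [0,0,-0.1]
    - [0,0,0]
  turn: [0,0]

```text
time: 5.35
ee_pos: [0.6977, -0.0618, 0.1733]
eef_rot: [-0.045, 0.999, 0.0, 0.0]
ft_force: [1.1, -0.6, 1.5]
width: 0.0004
grip_force: 0.9
```

Call:
step_arm:
  delta_pos:
    - [0,0,-0.1]
    - [0,0,0]
  turn: [0,0]

```text
time: 5.55
ee_pos: [0.6977, -0.0618, 0.1711]
eef_rot: [-0.045, 0.999, 0.0, 0.0]
ft_force: [-1.6, 1.2, 5.0]
width: 0.0007
grip_force: 2.4
```

Call:
step_arm:
  delta_pos:
    - [0,0,-0.1]
    - [0,0,0]
  turn: [0,0]

```text
time: 5.75
ee_pos: [0.6977, -0.0618, 0.1691]
eef_rot: [-0.045, 0.999, 0.0, 0.0]
ft_force: [-2.3, -0.0, 7.2]
width: 0.0005
grip_force: 3.9
```

Call:
step_arm:
  delta_pos:
    - [0,0,-0.06]
    - [0,0,0]
    - [0,0,0]
    - [0,0,0]
  turn: [0,0,0,0]

```text
time: 6.15
ee_pos: [0.6978, -0.0618, 0.1682]
eef_rot: [-0.045, 0.999, 0.0, 0.0]
ft_force: [-3.1, 0.7, 8.5]
width: 0.0007
grip_force: 4.6
```

```bash
python3 - <<'E'
from h import *
for p in ((-92,-45,0),(-92,0,0),(-92,215,0)): print(p,wd(p))
print(read_state()["ft_force"],RB[:,1])
E
```

```text
(-92, -45, 0) [ 0.5572 -0.1238  0.    ]
(-92, 0, 0) [ 0.5534 -0.079   0.    ]
(-92, 215, 0) [0.5354 0.1352 0.    ]
[-3.06427308  0.68666408  8.50783488] [-0.08367784  0.99649286  0.        ]
```

Call:
step_arm:
  delta_pos:
    - [0,0,0.5]
    - [0,0,1]
    - [0,0,1]
    - [0,0,1]
    - [0,0,1]
    - [-0.95,-0.41,0.5]
    - [-0.95,-0.41,0]
    - [-0.95,-0.41,0]
    - [-0.95,-0.41,0]
    - [-0.95,-0.41,0]
    - [-0.95,-0.41,0]
    - [0,0,0]
  turn: [0,0,0,0,0,0,0,0,0,0,0,0]

```text
time: 7.35
ee_pos: [0.5528, -0.1257, 0.2932]
eef_rot: [-0.043, 0.999, 0.0, 0.0]
ft_force: [0.9, -0.8, 1.0]
width: 0.0004
grip_force: 0.0
```

Call:
step_arm:
  delta_pos:
    - [0,0,-1]
    - [0,0,-1]
    - [0,0,-1]
    - [0,0,-1]
    - [0,0,-0.5]
    - [0,0,0]
  turn: [0,0,0,0,0,0]

```text
time: 7.95
ee_pos: [0.5545, -0.1229, 0.1782]
eef_rot: [-0.045, 0.999, 0.0, -0.002]
ft_force: [-0.1, 0.1, 0.8]
width: -0.0001
grip_force: 0.0
```

```bash
python3 - <<'E'
from h import *
s=read_state();print(s["ee_pos"],pb(s["ee_pos"]))
c=camera("scene");cv2.imwrite("pics/s1.png",cv2.resize(c["image"][120:340,150:400],None,fx=3,fy=2.7,interpolation=2)[...,::-1])
E
```

```text
[ 0.55449306 -0.12288852  0.17815923] [-94.6 -43.8 178.2]
```

View pics/s1.png

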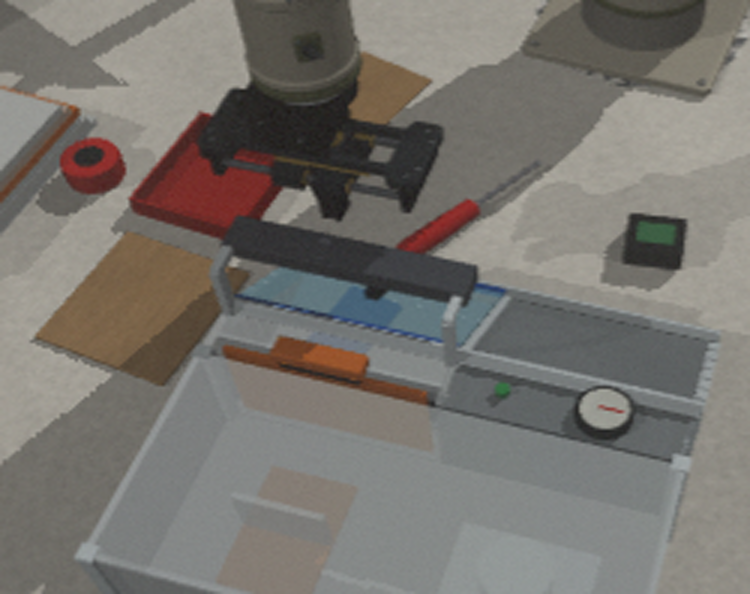

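Call:
step_arm:
  delta_pos:
    - [0,0,-1]
    - [0,0,-1]
    - [0,0,-0.8]
    - [0,0,0]
    - [-0.02,0.3,0]
    - [-0.02,0.3,0]
    - [-0.03,0.3,0]
    - [-0.05,0.6,0]
    - [-0.05,0.6,0]
    - [-0.05,0.6,0]
    - [-0.05,0.6,0]
    - [-0.05,0.6,0]
  turn: [0,0,0,0,0,0,0,0,0,0,0,0]

```text
time: 9.2
ee_pos: [0.5478, -0.025, 0.1108]
eef_rot: [-0.045, 0.999, -0.0, 0.001]
ft_force: [1.5, -2.4, 1.1]
width: 0.0006
grip_force: 1.0
```

Call:
step_arm:
  delta_pos:
    - [-0.05,0.6,0]
    - [-0.05,0.6,0]
    - [-0.05,0.6,0]
    - [-0.05,0.6,0]
    - [-0.05,0.6,0]
    - [-0.05,0.6,0]
    - [-0.04,0.4,0]
    - [0,0.2,0]
    - [0,0,0]
  turn: [0,0,0,0,0,0,0,0,0]

```text
time: 10.1
ee_pos: [0.5383, 0.0801, 0.1094]
eef_rot: [-0.045, 0.999, 0.0, -0.0]
ft_force: [0.1, 0.0, -0.9]
width: 0.0005
grip_force: 0.0
```

```bash
python3 - <<'E'
from h import *
s=read_state();print(s["ee_pos"],pb(s["ee_pos"]),s["ft_force"])
E
```

```text
[0.53830205 0.08013032 0.10941265] [-93.8 159.8 109.4] [ 0.07494834  0.01268871 -0.94208814]
```

Push a little further until the stop is felt.

Call:
step_arm:
  delta_pos:
    - [-0.03,0.3,0]
    - [-0.02,0.2,0]
    - [0,0,0]
  turn: [0,0,0]

```text
time: 10.4
ee_pos: [0.5372, 0.0925, 0.1095]
eef_rot: [-0.045, 0.999, 0.0, -0.0]
ft_force: [0.1, 0.0, -0.0]
width: 0.0007
grip_force: 0.0
```

Call:
step_arm:
  delta_pos:
    - [-0.02,0.2,0]
    - [0,0,0]
  turn: [0,0]

```text
time: 10.6
ee_pos: [0.5368, 0.0973, 0.1095]
eef_rot: [-0.045, 0.999, 0.0, -0.0]
ft_force: [0.3, -0.3, 0.4]
width: 0.0005
grip_force: 0.0
```

Call:
step_arm:
  delta_pos:
    - [0,-0.3,0.5]
    - [0,0,1]
    - [0,0,1]
    - [0,-1,1]
    - [-0.5,-1,0.5]
    - [-0.5,-1,0]
    - [-0.5,-1,0]
    - [-0.5,-1,0]
    - [-0.5,-1,0]
    - [-0.5,-1,0]
    - [0,-0.5,0]
    - [0,0,0]
  turn: [0,0,0,0,0,0,0,0,0,0,0,0]
  grip: 0

```text
time: 11.8
ee_pos: [0.4619, -0.1002, 0.2105]
eef_rot: [-0.043, 0.999, 0.0, 0.001]
ft_force: [0.3, 0.6, 0.0]
width: 0.0843
grip_force: 0.0
```

```bash
python3 - <<'E'
from h import *
import pickle
s=read_state();print(pb(s["ee_pos"]))
C={n:camera(n) for n in("top","wrist")};pickle.dump(C,open("c1.pkl","wb"))
a=cv2.resize(C["top"]["image"][90:210,230:400],(680,480),interpolation=2)
b=C["wrist"]["image"]
cv2.imwrite("pics/t1.png",a[...,::-1]);save(C["wrist"],"w1")
E
```

```text
[-185.   -13.4  210.5]
```

View pics/t1.png

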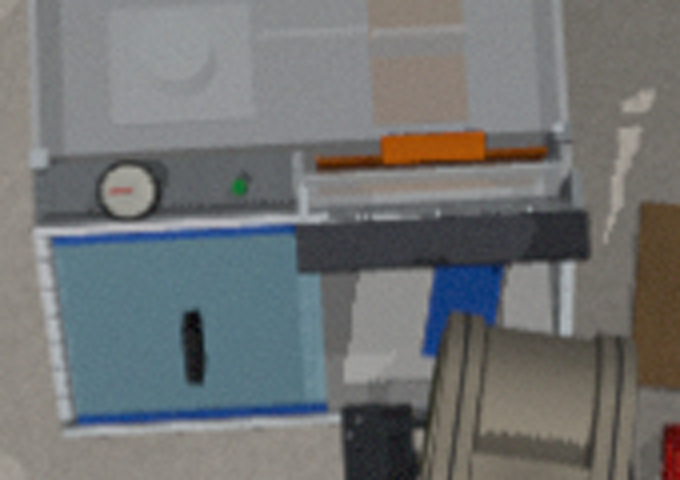

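View pics/w1.png

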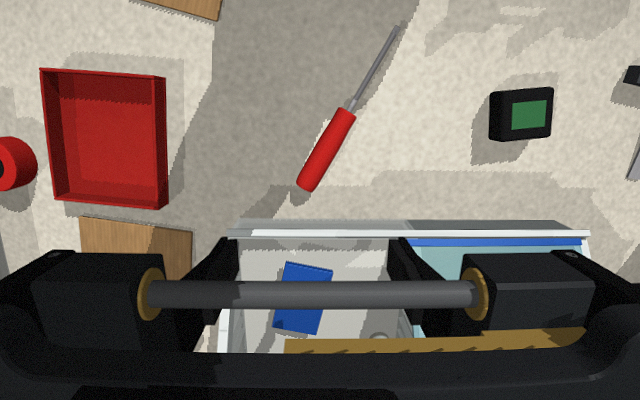

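```bash
python3 - <<'E'
from h import *
import pickle
C=pickle.load(open("c1.pkl","rb"));c=C["wrist"]
H=cv2.cvtColor(c["image"],cv2.COLOR_RGB2HSV)
m=((H[...,0]>105)&(H[...,0]<125)&(H[...,1]>170)&(H[...,2]>60)).astype(np.uint8);m[:,400:]=0
k,l,st,_=cv2.connectedComponentsWithStats(m)
for i in range(1,k):
    if st[i,4]>200:
        print(st[i]);v,u=np.nonzero(l==i)
        q=np.array([pb(onplane(c,a,b,.054))[:2] for a,b in zip(u,v)],np.float32)
        r=cv2.minAreaRect(q);print(r,cv2.boxPoints(r).round(1).tolist(),np.median([pt(c,a,b)[2] for a,b in zip(u,v)]))
for p in ((288,262), (333,268), (318,335), (272,328)):print(pb(onplane(c,*p,.054)))
c=C["top"]
print("handle",pb(onplane(c,278.25,176.75,.127)),"edge r",pb(onplane(c,230+325/4,90+340/4,.1)))
V=np.array(C["wrist"]["view"]);print("cam pb",pb(-V[:3,:3].T@V[:3,3]))
# line of sight clearance under lamp for bottom of offcut
E
```

```text
[282 262  50  19 723]
((-84.94999694824219, -17.899999618530273), (56.39999771118164, 23.29999542236328), 90.0) [[-96.5999984741211, -46.099998474121094], [-73.30000305175781, -46.099998474121094], [-73.30000305175781, 10.300000190734863], [-96.5999984741211, 10.300000190734863]] 0.05409269893251312
[273 310  49  25 962]
((-20.026668548583984, -30.083425521850586), (54.088462829589844, 36.683258056640625), 77.80866241455078) [[-43.70000076293945, -52.599998474121094], [-7.800000190734863, -60.400001525878906], [3.5999999046325684, -7.5], [-32.20000076293945, 0.20000000298023224]] 0.05435155804004321
[-96.5 -38.7  54. ]
[-89.1  12.3  54. ]
[ 4.4 -3.7 54. ]
[ -5.7 -60.3  54. ]
handle [-79.3 193.2 127. ] edge r [-75.6  90.5 100. ]
cam pb [-266.3  -12.   372.5]
```

```bash
python3 - <<'E'
from h import *
s=read_state()
t=wd((-90,-15,42));print(t,(t-s["ee_pos"])/.025)
E
```

```text
[ 0.5567 -0.0938  0.042 ] [ 3.77381714  0.1520352  -6.71667731]
```

Call:
step_arm:
  delta_pos:
    - [0.95,0.05,0]
    - [0.95,0.05,0]
    - [0.95,0.05,0]
    - [0.9,0,0]
    - [0,0,-1]
    - [0,0,-1]
    - [0,0,-1]
    - [0,0,-1]
    - [0,0,-1]
    - [0,0,0]
  turn: [0,0,0,0,0,0,0,0,0,0]

```text
time: 12.9
ee_pos: [0.5538, -0.0925, 0.0812]
eef_rot: [-0.046, 0.999, 0.0, -0.003]
ft_force: [-0.6, -0.2, -0.0]
width: 0.0867
grip_force: 0.0
```

Call:
step_arm:
  delta_pos:
    - [0,0,-0.5]
    - [0,0,-0.5]
    - [0,0,-0.3]
    - [0,0,-0.2]
    - [0,0,0]
  turn: [0,0,0,0,0]

```text
time: 13.4
ee_pos: [0.5553, -0.0945, 0.0466]
eef_rot: [-0.045, 0.999, 0.0, -0.0]
ft_force: [-0.6, -0.1, 0.1]
width: 0.087
grip_force: 0.0
```

```bash
python3 - <<'E'
from h import *
s=read_state();print(pb(s["ee_pos"]),s["ft_force"])
c=camera("wrist");save(c,"w2")
E
```

```text
[-91.4 -15.6  46.6] [-0.64936842 -0.07514702  0.10702029]
```

View pics/w2.png

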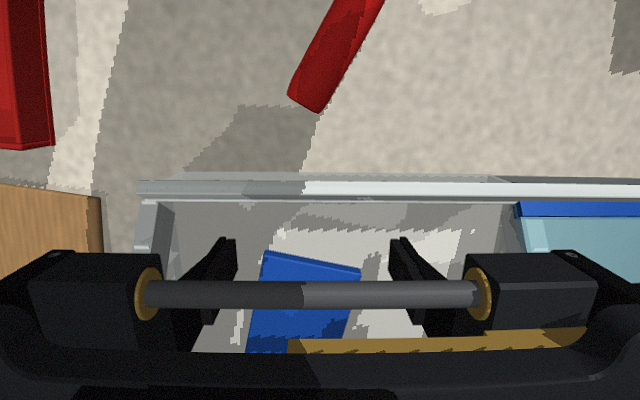

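Call:
step_arm:
  delta_pos:
    - [0.15,0,-0.16]
    - [0.1,0,0]
    - [0,0,0]
  turn: [0,0,0]

```text
time: 13.75
ee_pos: [0.5624, -0.0945, 0.0432]
eef_rot: [-0.045, 0.999, -0.0, 0.0]
ft_force: [0.1, -0.3, -0.3]
width: 0.0871
grip_force: 0.0
```

Call:
step_arm:
  delta_pos:
    - [0,0,0]
    - [0,0,0]
    - [0,0,0]
    - [0,0,0]
    - [0,0,0]
    - [0,0,0]
  turn: [0,0,0,0,0,0]
  grip: 1
  newtons: 25

```text
time: 14.35
ee_pos: [0.5619, -0.0946, 0.0431]
eef_rot: [-0.045, 0.999, 0.0, 0.0]
ft_force: [-0.1, 0.9, 0.4]
width: 0.0568
grip_force: 24.5
```

Call:
step_arm:
  delta_pos:
    - [0,0,0.2]
    - [0,0,0.4]
    - [0,0,0.4]
    - [0,0,0]
  turn: [0,0,0,0]

```text
time: 14.75
ee_pos: [0.5631, -0.0948, 0.0701]
eef_rot: [-0.045, 0.999, 0.0, 0.002]
ft_force: [-0.1, -1.3, -0.7]
width: 0.0567
grip_force: 24.5
```

```bash
python3 - <<'E'
from h import *
s=read_state();print(pb(s["ee_pos"]),s["ft_force"])
import pickle
C={n:camera(n) for n in("top","scene","wrist")};pickle.dump(C,open("c2.pkl","wb"))
a=C["wrist"]["image"][200:400,150:470];b=cv2.resize(C["scene"]["image"][190:270,200:330],(320,200))
cv2.imwrite("pics/w3.png",cv2.resize(np.vstack([a,b]),None,fx=1.4,fy=1.4)[...,::-1])
E
```

```text
[-83.7 -16.5  70.1] [-0.09195711 -1.31067147 -0.72814475]
```

View pics/w3.png

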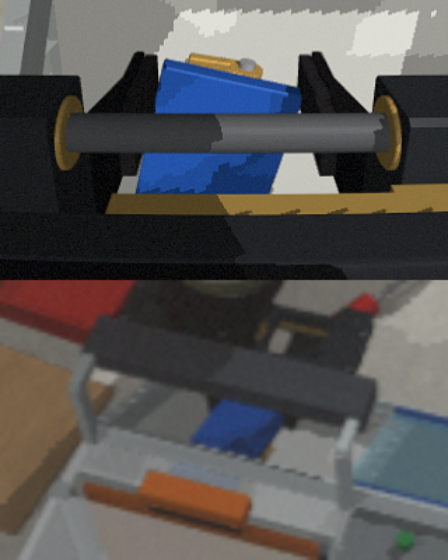

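Call:
step_arm:
  delta_pos:
    - [0,0,0.6]
    - [0,0,0.6]
    - [0,0,0.6]
    - [0,0,0.6]
    - [-0.8,0,0]
    - [-0.8,0,0]
    - [-0.8,0,0]
    - [0,-0.8,0.4]
    - [0,-0.8,0.4]
    - [0,-0.8,0]
    - [0,-0.8,0]
    - [0,-0.8,0]
  turn: [0,0,0,0,0,0,0,0,0,0,0,0]

```text
time: 16.1
ee_pos: [0.5021, -0.1954, 0.1494]
eef_rot: [-0.045, 0.999, 0.0, 0.001]
ft_force: [0.0, 0.7, -0.7]
width: 0.0567
grip_force: 24.5
```

Call:
step_arm:
  delta_pos:
    - [0,-0.8,0]
    - [0,-0.8,0]
    - [0,-0.8,0]
    - [0,-0.8,0]
    - [0,-0.8,0]
    - [0.7,-0.8,0]
    - [0.8,-0.1,0]
    - [0.8,0,0]
    - [0.8,0,-0.5]
    - [0,0,-0.8]
    - [0,0,-0.8]
    - [0,0,0]
  turn: [0,0,0,0,0,0,0,0,0,0,0,0]

```text
time: 17.3
ee_pos: [0.5783, -0.316, 0.0937]
eef_rot: [-0.045, 0.999, 0.001, -0.002]
ft_force: [-0.4, -0.7, -0.4]
width: 0.057
grip_force: 24.5
```

```bash
python3 - <<'E'
from h import *
s=read_state();print(s["ee_pos"],s["ft_force"],s["width"])
c=camera("scene");H=cv2.cvtColor(c["image"],cv2.COLOR_RGB2HSV)
m=((H[...,0]>105)&(H[...,0]<125)&(H[...,1]>150)&(H[...,2]>50)).astype(np.uint8);m[:,330:]=0;m[:100]=0
k,l,st,_=cv2.connectedComponentsWithStats(m);i=1+st[1:,4].argmax();v,u=np.nonzero(l==i)
q=np.array([pt(c,a,b) for a,b in zip(u,v)]);print(st[i],np.median(q,0))
A=np.c_[q[:,:2],np.ones(len(q))];w=np.abs(q[:,2]-np.median(q[:,2]))<.02
print("slope",np.linalg.lstsq(A[w],q[w,2],rcond=None)[0],cv2.minAreaRect((q[w][:,:2]*1000).astype(np.float32)))
E
```

```text
[ 0.5782717  -0.31603573  0.09371988] [-0.42704115 -0.72536064 -0.37320171] 0.05698545459430796
[182 199  25  17 207] [ 0.60023992 -0.3232505   0.10438771]
slope [-0.02474827  0.00975819  0.12253101] ((604.5863037109375, -319.10321044921875), (50.96200942993164, 54.3094367980957), 86.54389190673828)
```

Call:
step_arm:
  delta_pos:
    - [0,0,-0.8]
    - [0,0,-0.8]
    - [0,0,-0.7]
    - [0,0,-0.5]
    - [0,0,0]
    - [0,0,-0.2]
    - [0,0,-0.15]
    - [0,0,0]
  turn: [0,0,0,0,0,0,0,0]

```text
time: 18.15
ee_pos: [0.5794, -0.317, 0.0168]
eef_rot: [-0.045, 0.999, 0.0, 0.0]
ft_force: [0.4, 0.1, -0.7]
width: 0.0571
grip_force: 24.5
```

Call:
step_arm:
  delta_pos:
    - [0,0,-0.2]
    - [0,0,-0.14]
    - [0,0,0]
  turn: [0,0,0]

```text
time: 18.45
ee_pos: [0.579, -0.3168, 0.0077]
eef_rot: [-0.045, 0.999, 0.0, -0.0]
ft_force: [0.3, -0.7, 0.3]
width: 0.057
grip_force: 24.5
```

Call:
step_arm:
  delta_pos:
    - [0,0,0]
    - [0,0,0]
    - [0,0,0]
    - [0,0,0]
    - [0,0,0]
    - [0,0,0]
  turn: [0,0,0,0,0,0]
  grip: 0

```text
time: 19.05
ee_pos: [0.5794, -0.317, 0.0084]
eef_rot: [-0.045, 0.999, 0.0, 0.0]
ft_force: [-0.2, 0.5, 0.7]
width: 0.0864
grip_force: 0.0
```

Call:
step_arm:
  delta_pos:
    - [0,0,0.4]
    - [0,0,0.8]
    - [0,0,1]
    - [0,0,1]
    - [-0.8,0,1]
    - [-0.8,0.5,1]
    - [-0.8,1,0.8]
    - [-0.8,1,0]
    - [0,1,0]
    - [0,1,0]
    - [0,1,0]
    - [0,1,0]
  turn: [0,0,0,0,0,0,0,0,0,0,0,0]

```text
time: 20.25
ee_pos: [0.4993, -0.1537, 0.1592]
eef_rot: [-0.044, 0.999, 0.0, 0.001]
ft_force: [1.1, -0.3, -0.7]
width: 0.0871
grip_force: 0.0
```

Call:
step_arm:
  delta_pos:
    - [0,1,0]
    - [0,1,0]
    - [0,0.6,0]
    - [0,0,0]
  turn: [0,0,0,0]

```text
time: 20.65
ee_pos: [0.4997, -0.0874, 0.159]
eef_rot: [-0.046, 0.999, 0.0, 0.0]
ft_force: [-0.3, -0.1, 0.9]
width: 0.0875
grip_force: 0.0
```

```bash
python3 - <<'E'
from h import *
import pickle
s=read_state();print(pb(s["ee_pos"]))
C={n:camera(n) for n in("top","wrist")};pickle.dump(C,open("c3.pkl","wb"))
c=C["top"];H=cv2.cvtColor(c["image"],cv2.COLOR_RGB2HSV)
m=((H[...,0]>105)&(H[...,0]<125)&(H[...,1]>150)&(H[...,2]>50)).astype(np.uint8);m[:,:385]=0;m[:,440:]=0;m[:130]=0;m[200:]=0
v,u=np.nonzero(m);q=np.array([onplane(c,a,b,.014) for a,b in zip(u,v)]);print("offcut",cv2.minAreaRect((q[:,:2]*1000).astype(np.float32)),np.median([pt(c,a,b)[2] for a,b in zip(u,v)]))
c=C["wrist"];save(c,"w4")
H=cv2.cvtColor(c["image"],cv2.COLOR_RGB2HSV)
m=((H[...,0]>12)&(H[...,0]<32)&(H[...,1]>110)).astype(np.uint8)
k,l,st,_=cv2.connectedComponentsWithStats(m)
for i in range(1,k):
    if st[i,4]>80:
        v,u=np.nonzero(l==i);q=np.array([pb(onplane(c,a,b,.046)) for a,b in zip(u,v)],np.float32)
        print(st[i],cv2.minAreaRect(q[:,:2].copy()),np.median([pt(c,a,b)[2] for a,b in zip(u,v)]))
E
```

```text
[-146.3   -3.9  159. ]
offcut ((619.1074829101562, -318.5043029785156), (53.479557037353516, 86.80101776123047), 80.66146850585938) 0.013097371221179932
[  35  199  131   79 4834] ((-104.95201110839844, -213.47528076171875), (130.82029724121094, 65.30632019042969), 81.23094940185547) 0.006271270036712906
[280 258  38  23 674] ((-71.14496612548828, -18.468263626098633), (34.61583709716797, 25.059289932250977), 80.98067474365234) 0.04577574055219413
[134 267  29  54 745] ((-41.389190673828125, -175.74391174316406), (27.69533348083496, 67.67414093017578), 76.61438751220703) 0.24654380271331144
[463 267  29  54 755] ((-44.315040588378906, 167.00588989257812), (68.80229187011719, 27.122079849243164), 15.823929786682129) 0.24661719546291166
[275 309  34  10 270] ((-21.64975357055664, -26.128509521484375), (11.27149486541748, 34.3565673828125), 0.5025836229324341) 0.04634161929024452
[ 287  326  301   28 4801] ((15.309900283813477, 136.944091796875), (27.983108520507812, 337.67120361328125), 0.4034847319126129) 0.25715801784966696
```

View pics/w4.png

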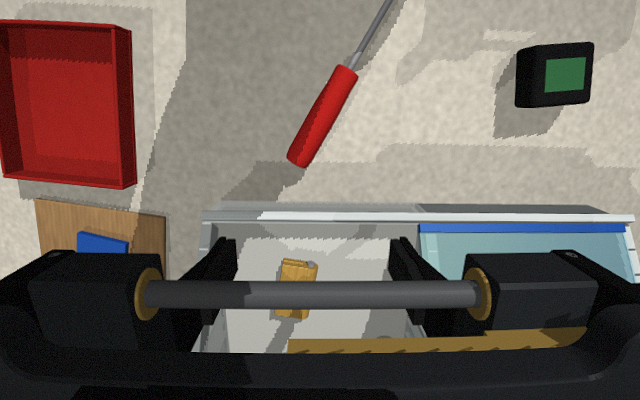

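```bash
python3 - <<'E'
from h import *
s=read_state()
t=wd((-83,-13,40));print(t,(t-s["ee_pos"])/.025)
E
```

```text
[ 0.5635 -0.0912  0.04  ] [ 2.56222823 -0.04077536 -4.75525167]
```

Call:
step_arm:
  delta_pos:
    - [0.8,0,0]
    - [0.8,0,0]
    - [0.85,-0.04,0]
    - [0,0,-0.8]
    - [0,0,-0.8]
    - [0,0,-0.8]
    - [0,0,-0.8]
    - [0,0,-0.8]
    - [0,0,-0.4]
    - [0,0,0]
    - [0,0,0]
  turn: [0,0,0,0,0,0,0,0,0,0,0]

```text
time: 21.85
ee_pos: [0.561, -0.0913, 0.0491]
eef_rot: [-0.044, 0.999, -0.0, 0.0]
ft_force: [-0.1, -0.2, -0.2]
width: 0.0871
grip_force: 0.0
```

Call:
step_arm:
  delta_pos:
    - [0,0,-0.16]
    - [0,0,-0.1]
    - [0,0,0]
  turn: [0,0,0]

```text
time: 22.15
ee_pos: [0.5606, -0.0905, 0.0418]
eef_rot: [-0.045, 0.999, 0.0, 0.0]
ft_force: [0.1, -0.8, -0.5]
width: 0.0871
grip_force: 0.0
```

```bash
python3 - <<'E'
from h import *
s=read_state();print(pb(s["ee_pos"]),s["ft_force"])
E
```

```text
[-85.8 -12.   41.8] [ 0.13222636 -0.77514778 -0.54224356]
```

Down 2.5 mm and forward 3 mm more.

Call:
step_arm:
  delta_pos:
    - [0.06,0,-0.1]
    - [0.06,0,0]
    - [0,0,0]
  turn: [0,0,0]

```text
time: 22.45
ee_pos: [0.5639, -0.0905, 0.0393]
eef_rot: [-0.045, 0.999, 0.0, 0.0]
ft_force: [-0.1, -1.0, -0.4]
width: 0.0868
grip_force: 0.0
```

Call:
step_arm:
  delta_pos:
    - [0,0,0]
    - [0,0,0]
    - [0,0,0]
    - [0,0,0]
    - [0,0,0]
    - [0,0,0]
    - [0,0,0]
  turn: [0,0,0,0,0,0,0]
  grip: 1
  newtons: 15

```text
time: 23.15
ee_pos: [0.5636, -0.0907, 0.0393]
eef_rot: [-0.045, 0.999, -0.0, -0.0]
ft_force: [-0.2, -0.9, -0.6]
width: 0.0392
grip_force: 0.2
```

Call:
step_arm:
  delta_pos:
    - [0,0,0]
    - [0,0,0]
    - [0,0,0]
  turn: [0,0,0]

```text
time: 23.45
ee_pos: [0.5636, -0.0906, 0.0393]
eef_rot: [-0.045, 0.999, 0.0, -0.0]
ft_force: [0.1, 0.0, 0.5]
width: 0.015
grip_force: 0.1
```

Call:
step_arm:
  delta_pos:
    - [-0.3,0,0]
    - [-0.3,0,0]
    - [-0.3,0,0]
    - [-0.3,0,0]
    - [0,0,0]
  turn: [0,0,0,0,0]

```text
time: 23.95
ee_pos: [0.535, -0.0905, 0.0401]
eef_rot: [-0.045, 0.999, -0.0, 0.003]
ft_force: [7.6, -0.4, -4.5]
width: 0.0004
grip_force: 3.5
```

Call:
step_arm:
  delta_pos:
    - [0.3,0,0]
    - [0,0,0.5]
    - [0,0,1]
    - [0,0,1]
    - [-0.5,0,1]
    - [-0.5,0,1]
    - [-0.8,0,0]
    - [0,0,0]
  turn: [0,0,0,0,0,0,0,0]
  grip: 0

```text
time: 24.75
ee_pos: [0.4947, -0.091, 0.1531]
eef_rot: [-0.044, 0.999, 0.001, 0.0]
ft_force: [0.3, -0.5, 0.3]
width: 0.0564
grip_force: 0.0
```

```bash
cat > look.py <<'E'
from h import *
import sys
s=read_state();print(pb(s["ee_pos"]))
c=camera("wrist");save(c,sys.argv[1])
H=cv2.cvtColor(c["image"],cv2.COLOR_RGB2HSV)
m=((H[...,0]>12)&(H[...,0]<32)&(H[...,1]>90)).astype(np.uint8)
k,l,st,_=cv2.connectedComponentsWithStats(m)
for i in range(1,k):
    if st[i,4]>60:
        v,u=np.nonzero(l==i);q=np.array([pb(onplane(c,a,b,.046)) for a,b in zip(u,v)],np.float32)
        zz=np.array([pt(c,a,b)[2] for a,b in zip(u,v)])
        if .02<np.median(zz)<.08: print(st[i],np.percentile(q,[1,99],0)[:,:2],cv2.boxPoints(cv2.minAreaRect(q[:,:2].copy())).round(1).tolist(),np.median(zz))
E
python3 look.py w5
```

```text
[-151.5   -7.1  153.1]
[294 267  31  15 269] [[-83.82       -22.61999924]
 [-70.19999695   4.        ]] [[-85.69999694824219, -15.600000381469727], [-70.19999694824219, -24.299999237060547], [-58.20000076293945, -2.799999952316284], [-73.69999694824219, 5.900000095367432]] 0.04242630023298277
[274 309  43  21 581] [[-36.70000076 -44.22000046]
 [-13.19999981  -4.5       ]] [[-36.70000076293945, -45.400001525878906], [-12.0, -45.400001525878906], [-12.0, -2.5], [-36.70000076293945, -2.5]] 0.04629387809590452
```

View pics/w5.png

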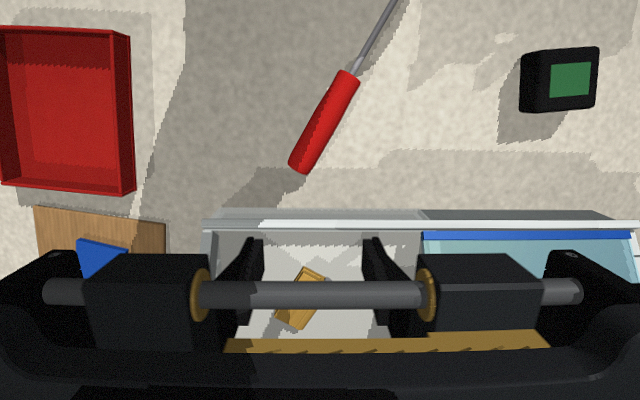

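```bash
python3 - <<'E'
from h import *
import pickle
C=pickle.load(open("c2.pkl","rb"));c=C["scene"]
tcp=np.array([-83.7,-16.5,70.1])
vv,uu=np.mgrid[60:260,150:400]
P=np.array([pb(pt(c,u,v)) for u,v in zip(uu.ravel(),vv.ravel())])-tcp
m=(abs(P[:,1])<100)&(abs(P[:,0])<100)&(P[:,2]>50)
P=P[m]
for h in range(60,280,10):
    q=P[(P[:,2]>=h)&(P[:,2]<h+10)]
    if len(q)>5:
        r=[h,len(q)]
        for a,b in((-100,-60),(-60,-20),(-20,20),(20,60),(60,100)):
            k=q[(q[:,1]>=a)&(q[:,1]<b)]; r.append(np.percentile(k[:,0],95).round() if len(k)>3 else None)
        print(r)
# hinge
c=camera("wrist");H=cv2.cvtColor(c["image"],cv2.COLOR_RGB2HSV)
m=((H[...,0]>12)&(H[...,0]<32)&(H[...,1]>90)).astype(np.uint8);m[:262]=0;m[331:]=0;m[:,:265]=0;m[:,:]*=1;m[:,330:]=0
v,u=np.nonzero(m);q=np.array([pb(onplane(c,a,b,.045))[:2] for a,b in zip(u,v)],np.float32)
print(cv2.minAreaRect(q),cv2.boxPoints(cv2.minAreaRect(q)))
E
```

```text
[60, 6, np.float64(83.0), None, None, None, None]
[80, 82, np.float64(99.0), np.float64(99.0), np.float64(99.0), np.float64(99.0), np.float64(100.0)]
[90, 96, None, None, None, np.float64(3.0), None]
[100, 80, np.float64(70.0), None, np.float64(3.0), np.float64(10.0), np.float64(12.0)]
[110, 451, np.float64(19.0), np.float64(25.0), np.float64(24.0), np.float64(20.0), np.float64(19.0)]
[120, 92, None, np.float64(26.0), np.float64(26.0), None, None]
[130, 162, np.float64(86.0), np.float64(82.0), np.float64(82.0), np.float64(82.0), np.float64(82.0)]
[140, 484, np.float64(95.0), np.float64(82.0), np.float64(82.0), np.float64(82.0), np.float64(82.0)]
[150, 583, np.float64(79.0), np.float64(80.0), np.float64(79.0), np.float64(80.0), np.float64(80.0)]
[160, 97, None, np.float64(38.0), np.float64(38.0), None, None]
[170, 149, None, np.float64(38.0), np.float64(38.0), np.float64(30.0), None]
[180, 30, None, None, np.float64(36.0), np.float64(25.0), None]
[190, 18, None, None, np.float64(42.0), np.float64(33.0), None]
[200, 105, None, np.float64(35.0), np.float64(44.0), np.float64(37.0), None]
[210, 123, None, np.float64(36.0), np.float64(44.0), np.float64(37.0), None]
[220, 93, None, np.float64(34.0), np.float64(42.0), np.float64(34.0), None]
[230, 86, None, np.float64(33.0), np.float64(41.0), np.float64(36.0), None]
[240, 89, None, np.float64(36.0), np.float64(42.0), np.float64(37.0), None]
[250, 91, None, np.float64(32.0), np.float64(42.0), np.float64(44.0), None]
[260, 118, None, np.float64(33.0), np.float64(42.0), np.float64(42.0), None]
[270, 110, None, np.float64(34.0), np.float64(41.0), np.float64(34.0), None]
((-47.21687316894531, -16.392005920410156), (35.96112823486328, 67.1195297241211), 61.046241760253906) [[-85.286476 -15.878789]
 [-26.556175 -48.371593]
 [ -9.14727  -16.905224]
 [-67.87757   15.587582]]
```

```bash
python3 - <<'E'
from h import *
s=read_state();print(s["joint_positions"].round(2),s["time"])
print(wd((-90,16,40)),s["ee_pos"])
E
```

```text
[-0.4   0.12  0.53  1.89 -0.07  1.15  1.81] 24.85
[ 0.5541 -0.0629  0.04  ] [ 0.49609154 -0.09043325  0.15239019]
```

```bash
python3 - <<'E'
from h import *
s=read_state()
t=wd((-83.5,-15.5,60));print(t,(t-s["ee_pos"])/.025)
E
```

```text
[ 0.5632 -0.0937  0.06  ] [ 2.68433837 -0.13067002 -3.69560777]
```

Call:
step_arm:
  delta_pos:
    - [0.9,0,0]
    - [0.9,0,0]
    - [0.8,-0.13,0]
    - [0,0,-0.8]
    - [0,0,-0.8]
    - [0,0,-0.8]
    - [0,0,-0.8]
    - [0,0,-0.4]
    - [0,0,0]
    - [0,0,0]
  turn: [0,0,0,0,0,0,0,0,0,0]
  grip: 0.77

```text
time: 25.85
ee_pos: [0.5616, -0.0939, 0.0623]
eef_rot: [-0.045, 0.999, -0.0, 0.0]
ft_force: [-0.7, 0.0, 1.1]
width: 0.0203
grip_force: 0.0
```

Call:
step_arm:
  delta_pos:
    - [0,0,0]
    - [0,0,0]
    - [0,0,0]
    - [0,0,0]
    - [0,0,0]
    - [0,0,0]
    - [0,0,0]
    - [0,0,0]
    - [0,0,0]
  turn: [-0.8,-0.8,-0.8,-0.8,-0.8,-0.8,-0.8,-0.9,0]

```text
time: 26.75
ee_pos: [0.562, -0.0937, 0.0629]
eef_rot: [0.339, 0.941, 0.0, 0.001]
ft_force: [-0.3, -0.1, 0.8]
width: 0.0198
grip_force: 0.0
```

```bash
python3 - <<'E'
from h import *
s=read_state();print(pb(s["ee_pos"]),s["ft_force"],s["width"],R.from_quat(s["eef_rot"]).as_matrix()[:,1])
E
```

```text
[-84.7 -15.4  62.9] [-0.27903951 -0.08272446  0.83046121] 0.01976270708121584 [0.63827935 0.76980381 0.00125125]
```

Call:
step_arm:
  delta_pos:
    - [0.06,0,-0.3]
    - [0,0,-0.25]
    - [0,0,-0.05]
    - [0,0,0]
  turn: [0,0,0,0]

```text
time: 27.15
ee_pos: [0.5626, -0.0937, 0.0466]
eef_rot: [0.338, 0.941, 0.0, -0.0]
ft_force: [-0.4, 0.2, 0.2]
width: 0.0202
grip_force: 0.0
```

Call:
step_arm:
  delta_pos:
    - [0,0,-0.06]
    - [0,0,0]
  turn: [0,0]

```text
time: 27.35
ee_pos: [0.5627, -0.0938, 0.0462]
eef_rot: [0.338, 0.941, 0.0, -0.0]
ft_force: [-4.8, 1.9, 12.9]
width: 0.0199
grip_force: 6.7
```

Call:
step_arm:
  delta_pos:
    - [0,0,-0.04]
    - [0,0,0]
  turn: [0,0]

```text
time: 27.55
ee_pos: [0.5628, -0.0938, 0.046]
eef_rot: [0.338, 0.941, 0.001, -0.0]
ft_force: [-10.1, 2.9, 23.2]
width: 0.0201
grip_force: 11.6
```

Call:
step_arm:
  delta_pos:
    - [0,0,0.04]
    - [-0.1,-0.01,0]
    - [-0.1,-0.01,0]
    - [-0.1,-0.01,0]
    - [-0.1,-0.01,0]
    - [-0.1,-0.01,0]
    - [0,0,0]
  turn: [0,0,0,0,0,0,0]

```text
time: 28.25
ee_pos: [0.5517, -0.0954, 0.0464]
eef_rot: [0.338, 0.941, 0.001, 0.002]
ft_force: [2.8, -0.6, 4.9]
width: 0.02
grip_force: 2.5
```

```bash
cat > hinge.py <<'E'
from h import *
s=read_state();print(pb(s["ee_pos"]),s["ft_force"].round(1))
c=camera("top");H=cv2.cvtColor(c["image"],cv2.COLOR_RGB2HSV)
for n in("top","wrist","scene"):
    c=camera(n);H=cv2.cvtColor(c["image"],cv2.COLOR_RGB2HSV)
    m=(H[...,0]>12)&(H[...,0]<34)&(H[...,1]>90)
    v,u=np.nonzero(m);P=np.array([pb(pt(c,a,b)) for a,b in zip(u,v)]);k=(abs(P[:,2]-43)<8)&(P[:,0]>-125)&(P[:,0]<38)&(abs(P[:,1])<95)
    if k.sum()>30:
        q=np.array([pb(onplane(c,a,b,.045))[:2] for a,b in zip(u[k],v[k])],np.float32);r=cv2.minAreaRect(q)
        print(n,k.sum(),[np.round(x,1) for x in r],cv2.boxPoints(r).round(0).tolist())
E
python3 hinge.py
```

```text
[-95.1 -16.2  46.4] [ 2.8 -0.6  4.9]
wrist 715 [array([-69.2, -12. ]), array([48. , 79.9]), np.float64(72.6)] [[-114.0, -23.0], [-38.0, -47.0], [-24.0, -1.0], [-100.0, 23.0]]
scene 38 [array([-65.8, -12.6]), array([48.9, 22.5]), np.float64(89.8)] [[-77.0, -37.0], [-55.0, -37.0], [-54.0, 12.0], [-77.0, 12.0]]
```

Call:
step_arm:
  delta_pos:
    - [0,0,-0.04]
    - [-0.1,-0.01,0]
    - [-0.1,-0.01,0]
    - [0,0,0]
    - [0,0,0.5]
    - [0,0,0.3]
    - [0,0,0]
  turn: [0,0,0,0,0,0,0]

```text
time: 29.15
ee_pos: [0.5455, -0.0959, 0.0654]
eef_rot: [0.339, 0.941, 0.0, 0.001]
ft_force: [-0.1, 0.4, 0.0]
width: 0.0202
grip_force: 0.0
```

```bash
sed -i 's/abs(P\[:,2\]-43)<8/abs(P[:,2]-45)<3.5/' hinge.py; python3 hinge.py
```

```text
[-101.3  -16.1   65.4] [-0.1  0.4  0. ]
wrist 422 [array([-55.8, -16.2]), array([34.8, 62. ]), np.float64(59.6)] [[-91.0, -16.0], [-38.0, -47.0], [-20.0, -17.0], [-74.0, 15.0]]
scene 74 [array([-63. ,  -9.7]), array([42.8, 28.9]), np.float64(72.9)] [[-83.0, -26.0], [-55.0, -34.0], [-43.0, 6.0], [-70.0, 15.0]]
```

Call:
step_arm:
  delta_pos:
    - [0.4,0.03,0]
    - [0.32,0.0,0]
    - [0,0,-0.4]
    - [0,0,-0.36]
    - [0,0,0]
  turn: [0,0,0,0,0]

```text
time: 29.85
ee_pos: [0.5636, -0.0948, 0.0463]
eef_rot: [0.339, 0.941, 0.001, 0.0]
ft_force: [-5.6, 2.2, 20.4]
width: 0.0198
grip_force: 10.4
```

Call:
step_arm:
  delta_pos:
    - [0,0,-0.06]
    - [0,0,0]
  turn: [0,0]

```text
time: 30.05
ee_pos: [0.5637, -0.0949, 0.0461]
eef_rot: [0.339, 0.941, 0.001, 0.0]
ft_force: [-13.9, 3.2, 36.6]
width: 0.0201
grip_force: 18.4
```

Call:
step_arm:
  delta_pos:
    - [0,0,0.06]
    - [-0.1,-0.01,0]
    - [-0.1,-0.01,0]
    - [-0.1,-0.01,0]
    - [-0.1,-0.01,0]
    - [-0.1,-0.01,0]
    - [-0.1,-0.01,0]
    - [-0.1,-0.01,0]
    - [0,0,0.6]
    - [0,0,0.3]
    - [0,0,0]
  turn: [0,0,0,0,0,0,0,0,0,0,0]

```text
time: 31.15
ee_pos: [0.546, -0.0967, 0.0687]
eef_rot: [0.339, 0.941, 0.0, 0.0]
ft_force: [0.4, -0.5, -0.2]
width: 0.0203
grip_force: 0.0
```

```bash
python3 hinge.py
```

```text
[-100.9  -17.    68.7] [ 0.4 -0.5 -0.2]
wrist 1607 [array([-71.1, -17.2]), array([35. , 61.8]), np.float64(59.7)] [[-107.0, -17.0], [-53.0, -48.0], [-36.0, -18.0], [-89.0, 14.0]]
scene 97 [array([-70.3, -15.2]), array([56.3, 32.6]), np.float64(88.1)] [[-87.0, -43.0], [-55.0, -44.0], [-53.0, 12.0], [-86.0, 13.0]]
```

Call:
step_arm:
  delta_pos:
    - [0.35,0.17,0]
    - [0.35,0.17,0]
    - [0,0,0]
    - [0,0,0]
    - [0,0,0]
    - [0,0,0]
  turn: [0.8,0.8,0.6,0,0,0]
  grip: 0

```text
time: 31.95
ee_pos: [0.5628, -0.0882, 0.0676]
eef_rot: [0.213, 0.977, -0.0, -0.0]
ft_force: [-0.3, -0.2, 0.6]
width: 0.0599
grip_force: 0.0
```

Call:
step_arm:
  delta_pos:
    - [0,0,-0.5]
    - [0,0,-0.5]
    - [0,0,-0.2]
    - [0,0,0]
  turn: [0,0,0,0]

```text
time: 32.35
ee_pos: [0.5622, -0.088, 0.0364]
eef_rot: [0.212, 0.977, -0.0, -0.001]
ft_force: [-0.5, -0.0, -0.1]
width: 0.0854
grip_force: 0.0
```

Call:
step_arm:
  delta_pos:
    - [0,0,-0.1]
    - [0,0,-0.1]
    - [0,0,0]
  turn: [0,0,0]

```text
time: 32.65
ee_pos: [0.5631, -0.088, 0.0327]
eef_rot: [0.212, 0.977, 0.0, -0.0]
ft_force: [-0.4, 0.5, 0.5]
width: 0.0867
grip_force: 0.0
```

```bash
python3 - <<'E'
from h import *
s=read_state();print(pb(s["ee_pos"]),s["ft_force"],s["width"],RB.T@R.from_quat(s["eef_rot"]).as_matrix()[:,1])
E
```

```text
[-83.1  -9.8  32.7] [-0.36137434  0.46971718  0.53740745] 0.08668333478477887 [4.88685775e-01 8.72459860e-01 7.05578600e-05]
```

Call:
step_arm:
  delta_pos:
    - [0,0,0]
    - [0,0,0]
    - [0,0,0]
    - [0,0,0]
    - [0,0,0]
    - [0,0,0]
    - [0,0,0]
    - [0,0,0]
    - [0,0,0]
    - [0,0,0]
  turn: [0,0,0,0,0,0,0,0,0,0]
  grip: 1
  newtons: 35

```text
time: 33.65
ee_pos: [0.5631, -0.0881, 0.0328]
eef_rot: [0.212, 0.977, 0.0, -0.0]
ft_force: [0.4, -0.4, -0.7]
width: 0.0356
grip_force: 34.9
```

Call:
step_arm:
  delta_pos:
    - [0,0,0.2]
    - [0,0,0.3]
    - [0,0,0.3]
    - [0,0,0]
  turn: [0,0,0,0]

```text
time: 34.05
ee_pos: [0.564, -0.0881, 0.0543]
eef_rot: [0.212, 0.977, 0.0, 0.001]
ft_force: [0.2, -0.6, -0.8]
width: 0.0353
grip_force: 34.9
```

Call:
step_arm:
  delta_pos:
    - [0,0,0.3]
    - [0,0,0.2]
    - [-0.5,0,0]
    - [-0.6,0,0]
    - [-0.6,0,0]
    - [-0.7,0,0]
    - [0,0,0.6]
    - [0,0,0.7]
    - [0,-0.4,0.7]
    - [-0.3,-0.8,0]
    - [-0.3,-0.8,0]
    - [-0.3,-0.8,0]
  turn: [0,0,0,0,0,0.4,0.6,0.6,0.7,0.7,0.5,0.4]

```text
time: 35.25
ee_pos: [0.4804, -0.1588, 0.1158]
eef_rot: [-0.022, 1.0, 0.0, 0.0]
ft_force: [1.5, -0.1, -0.5]
width: 0.0353
grip_force: 34.9
```

Call:
step_arm:
  delta_pos:
    - [-0.3,-0.8,0]
    - [-0.3,-0.8,0]
    - [-0.3,-0.8,0]
    - [-0.3,-0.8,0]
    - [-0.3,-0.8,0]
    - [-0.3,-0.8,0]
    - [-0.3,-0.8,0]
    - [-0.3,-0.8,0]
    - [-0.3,-0.8,0]
    - [0,0,0]
  turn: [0,0,0,0,0,0,0,0,0,0]

```text
time: 36.25
ee_pos: [0.4114, -0.3409, 0.1158]
eef_rot: [-0.019, 1.0, -0.001, -0.0]
ft_force: [0.2, -0.1, -0.1]
width: 0.0354
grip_force: 34.9
```

```bash
python3 - <<'E'
from h import *
s=read_state();print(s["ee_pos"],s["width"],s["grip_force"],R.from_quat(s["eef_rot"]).as_matrix()[:,1].round(3),(np.array([.421,-.339,.03])-s["ee_pos"])/.025)
E
```

```text
[ 0.41143303 -0.3409231   0.11581142] 0.03541286234697745 34.91892769932747 [-0.037  0.999 -0.001] [ 0.38267866  0.07692392 -3.43245675]
```

Call:
step_arm:
  delta_pos:
    - [0.38,0.08,-0.8]
    - [0,0,-0.8]
    - [0,0,-0.8]
    - [0,0,-0.8]
    - [0,0,-0.2]
    - [0,0,0]
  turn: [0,0,0,0,0,0]

```text
time: 36.85
ee_pos: [0.4225, -0.3355, 0.0301]
eef_rot: [-0.021, 1.0, 0.0, -0.001]
ft_force: [0.3, -0.5, -1.2]
width: 0.0354
grip_force: 34.9
```

Call:
step_arm:
  delta_pos:
    - [0,0,-0.3]
    - [0,0,-0.3]
    - [0,0,-0.2]
    - [0,0,0]
  turn: [0,0,0,0]

```text
time: 37.25
ee_pos: [0.4223, -0.3358, 0.0097]
eef_rot: [-0.021, 1.0, 0.0, -0.0]
ft_force: [-0.1, -0.3, -1.2]
width: 0.0352
grip_force: 34.9
```

Call:
step_arm:
  delta_pos:
    - [0,0,-0.08]
    - [0,0,0]
  turn: [0,0]

```text
time: 37.45
ee_pos: [0.4227, -0.3361, 0.0083]
eef_rot: [-0.021, 1.0, 0.0, 0.0]
ft_force: [0.6, 0.1, -2.0]
width: 0.0352
grip_force: 34.9
```

Call:
step_arm:
  delta_pos:
    - [0,0,0]
    - [0,0,0]
    - [0,0,0]
    - [0,0,0]
    - [0,0,0]
    - [0,0,0]
  turn: [0,0,0,0,0,0]
  grip: 0.3

```text
time: 38.05
ee_pos: [0.4227, -0.3361, 0.0084]
eef_rot: [-0.021, 1.0, 0.0, 0.0]
ft_force: [-0.2, -0.7, 1.6]
width: 0.06
grip_force: 0.0
```

Call:
step_arm:
  delta_pos:
    - [0,0,0.5]
    - [0,0,1]
    - [0,0,1]
    - [0,0,1]
    - [0,0,1]
    - [-0.5,0.5,1]
    - [-0.5,1,1]
    - [0,1,0]
    - [0,1,0]
    - [0,1,0]
    - [0,1,0]
    - [0,0,0]
  turn: [0,0,0,0,0,0,0,0,0,0,0,0]

```text
time: 39.25
ee_pos: [0.3979, -0.196, 0.1715]
eef_rot: [-0.022, 1.0, 0.001, 0.0]
ft_force: [0.1, -0.2, -0.0]
width: 0.0609
grip_force: 0.0
```

```bash
python3 - <<'E'
from h import *
c=camera("top");H=cv2.cvtColor(c["image"],cv2.COLOR_RGB2HSV)
def f(m,n,z,box):
    u0,v0,u1,v1=box;k=np.zeros(m.shape,bool);k[v0:v1,u0:u1]=m[v0:v1,u0:u1];v,u=np.nonzero(k)
    if len(u)<5: print(n,len(u));return
    q=np.array([onplane(c,a,b,z)[:2]*1000 for a,b in zip(u,v)],np.float32);print(n,len(u),[np.round(x,1) for x in cv2.minAreaRect(q)],np.median([pt(c,a,b)[2] for a,b in zip(u,v)]).round(4))
f((H[...,0]>12)&(H[...,0]<34)&(H[...,1]>110),"hinge",.02,(398,199,434,240))
f((H[...,0]>105)&(H[...,0]<125)&(H[...,1]>150),"offcut",.014,(385,135,440,195))
I=c["image"].astype(int)
k=np.zeros(I.shape[:2],bool);k[155:195,260:300]=(I.sum(2)<110)[155:195,260:300];v,u=np.nonzero(k);print("handle",pb(onplane(c,u.mean(),v.mean(),.127)) if len(u) else None)
v,u=np.nonzero((H[115:140,300:365,0]<18)&(H[115:140,300:365,1]>170));print("push z",np.percentile([pt(c,a+300,b+115)[2] for a,b in zip(u,v)],[50,90]))
print(read_state()["ee_pos"],read_state()["time"])
E
```

```text
hinge 0
offcut 388 [array([ 618.7, -318.6]), array([52.9, 87. ]), np.float64(81.3)] 0.0134
handle [-77.1 193.2 127. ]
push z [0.17171238 0.17525332]
[ 0.39778952 -0.19773913  0.17155525] 39.3
```

```bash
python3 - <<'E'
from h import *
for n in("top","scene","wrist"):
    c=camera(n);u,v=proj(c,[.437,-.339,.02])[0].round().astype(int);print(n,u,v)
    if 0<=u<640 and 0<=v<400:
        H=cv2.cvtColor(c["image"],cv2.COLOR_RGB2HSV);print(H[v,u],pt(c,u,v).round(3))
        m=(H[...,0]>10)&(H[...,0]<36)&(H[...,1]>90);vv,uu=np.nonzero(m);P=np.array([pt(c,a,b) for a,b in zip(uu,vv)])
        k=(abs(P[:,0]-.434)<.075)&(abs(P[:,1]+.339)<.065)&(P[:,2]<.04);print(k.sum(),P[k].mean(0) if k.any() else "",P[k].min(0) if k.any() else "",P[k].max(0) if k.any() else "")
E
```

```text
top 415 219
[ 19  37 110] [ 0.414 -0.21   0.565]
0   
scene 223 183
[ 20 139 132] [ 0.434 -0.339  0.018]
197 [ 0.44131457 -0.33277299  0.01846166] [ 0.39994022 -0.35522782 -0.00060081] [ 0.47016113 -0.31501804  0.02582723]
wrist 181 218
[ 20 154 197] [ 0.437 -0.339  0.02 ]
1935 [ 0.43513897 -0.33400876  0.01914892] [ 0.40676416 -0.36158596  0.00284749] [ 0.47192706 -0.31603051  0.02246359]
```

Hinge is in the tray with its top at z 20 mm, the offcut is on the pad, and both doors read right; handing in.

```bash
python3 -c "
from bench import *
print(close_job())"
```

```text
the job is handed in; nothing more can be done
None
```

The job is handed in at about 39 s; I don't know the verdict, as `close_job` returned none. By the last measurements the inner door is shut (it bore 8.5 N before the outer door was moved), the outer door is open to about 193 mm, the offcut lies flat on the pad and the hinge rests in the tray, though it first slipped from a grip and was dragged forward under fingertip pressure, and the bystanders were not re-measured.

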